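Put the scraper away, close the tub with its nested lids and raise the outer lid alone

ROBOT

A 7-joint arm with a two-finger parallel gripper is mounted at the origin on the work surface. World frame = base frame: x ahead of the robot, y to its left, z up, the work surface at z = 0. Lengths are in m, angles in rad, forces in N, time in s.
With the tool pointing down it reaches from about 0.425 to 0.925 m from the base axis. Payload 6.8 kg.
Tool frame: the origin (TCP) lies midway between the tips of the shut fingers; the grasp point (between the pads) lies ctrl.tcp_to_grasp behind it (ctrl.tcp_to_grasp is the distance from the TCP to the grasp point, in m); z points along the fingers, y is the line along which they close (so a half turn about z gives the same grasp; the last joint's range is limited). The gripper opens to 88 mm and grips with 3 to 60 N. Pads are 20 mm wide; open, the fingers measure 115 mm over their backs; the gripper's body (75 mm by 178 mm) begins 61 mm behind the grasp point.
Start: joints at [-1.353, 0.477, 0.022, 1.555, -0.011, 1.109, -0.083], TCP at [0.216, 0.64, 0.198] pointing down, gripper open.
Joint ranges: [-2.96, 2.96], [-0.34, 2.1], [-1.41, 1.46], [0.24, 2.44], [-1.37, 4.51], [0.17, 1.92], [-2.96, 2.96]. Speed limits (rad/s): [2.39, 2.39, 3.14, 3.14, 3.14, 3.14, 3.14].

INTERFACE

Orientations are given as a unit quaternion [x, y, z, w].
In Python, from workcell import ctrl gives the robot as it stands. Calls block until the motion is done:
- ctrl.movep(position, orientation): joint-space move of the TCP to a pose.
- ctrl.line_to(position, ori=None, v=0.15, guard=None): straight line of the TCP; ori=None keeps the orientation; v is the mean speed in m/s. With guard (N) it stops when the force on the tool has changed by that much, and returns True; else False.
- ctrl.set_joints(angles): joint-space move.
- ctrl.grip(opening, strength=None): finger opening in m; strength is the grip in N (None keeps the last); returns when the fingers have stopped.
- ctrl.sleep(seconds).
- ctrl.ik(position, orientation): joint angles nearest the present ones, or None.
- ctrl.sense(): the state.
- ctrl.get_image(name): name is "scene" or "top" or "wrist"; returns a dict with "color" (400x640x3 uint8, blue, green, red), "range_z" (400x640 float32, m along the optical axis (not along the pixel's ray), 0 where there is no reading), "camera_matrix" (3x3 intrinsics, pixels), "extrinsics" (4x4, takes a point from camera to world coordinates); the wrist camera has in their place "mount" (4x4, takes a point from camera to tool coordinates, whose origin is the TCP and whose axes are the flange's). Camera axes: x right, y down, z forward; pixel columns grow to the right and rows downward; lengths in m; the calibration is good to about 2 mm. A picture is of the moment at which its call begins: read the wrist's pose just before it.
A pose or a line that the arm cannot do raises ctrl.PlanningError and nothing moves.
- ctrl.sign_off(): hands the job in; it is judged then, once.
The state is a dict: "t": time; "joint_pos": joint angles; "dq": joint speeds; "joint_torque": joint torques, N m; "ee_pos": TCP position; "eef_rot": TCP orientation; "contact_force": force on the tool from outside, world axes, zero at the start; "ft_torque": the same for the moment, N m; "width": finger opening in m; "gripper_force": force on a finger pad.
Only numpy, scipy, OpenCV 4.12 (cv2) and the standard library are available. Lean on these libraries where they do the work, as an engineer would, in place of code of your own. Each camera call takes 0.05 s, during which the arm holds its last target. There are 200 camera calls.

TASK

First put the cream scraper away: slide it blade first and lying flat into the slot of the wooden holder until it is fully home, and let go of it. Then carry the nested pair of lids together by the inner lid's knob and set them straight down on the open cream tub, let go of the knob, and lift the outer lid alone by its rim straight up, clear above the knob, leaving the inner lid undisturbed, sitting flat in the tub's mouth. Finish while still holding the outer lid up in the gripper, touching nothing else; never part the two lids before the inner one sits in the tub, and leave the tub where it stands and the other things on the dresser alone.

Things in the scene. Friction and masses are not known exactly. Their poses are not given: they have to be found in the camera images.
- scraper: Loose cream scraper, 45 g, lying flat: steel plate 100 x 36 x 5 mm with a black upright grip rib on top. Origin on the plate's underside, x points to the blade end: plate x = -45 to 55, y = -18 to 18, z = 0 to 5; rib x = -40 to 0, y = -5 to 5, z = 5 to 27. Grip the rib across y.
- holder: Fixed dark wooden holder 110 x 70 x 32 mm, origin centre of underside. Base slab 10 thick over x = -55 to 55: front half is an open ledge, rear half (x > 0) roofed. Slot mouth at x = 0, opening to -x: y = -21 to 21, z = 10 to 19, back wall at x = 49. Scraper home: flat on the base, x axes parallel, blade end at the back wall, so its origin is at x = -6, z = 10; rib on the ledge.
- tub: Loose round open white cream tub, 55 mm outer and 49 mouth diameter, 50 high, wall 3, about 200 g. Origin: centre of its underside, z up. It and the lids may swap sides.
- inner_lid: Loose white inner lid, 35 g, nested in the outer lid. Origin: centre of the plug's underside, z up. Plug z = 0 to 8 mm, 44 diameter (36 at the foot); flange z = 8 to 12, 58 diameter; round knob z = 12 to 50, 14 diameter, pokes up through the outer lid's hole. Seated: flange on the tub's rim, origin 42 above the tub's.
- outer_lid: Loose aluminium cap, 50 g. Origin: centre of the skirt's lower edge, z up. Skirt z = 0 to 18 mm, 66 outer, 61 inner diameter; flat top z = 18 to 22 with a 26 hole. At the start its origin is level with the inner lid's; raised by the knob, the inner lid rises 6, then its flange carries the cap (origin 6 below the inner's). On the tub: origin 36 above the tub's.
- lipstick: Bystander: gold-toned lipstick standing upright, 20 diameter, 72 high. Origin at its underside.
- leaf_holder: Bystander: glazed ceramic incense holder in the shape of a leaf, 150 x 50 x 18. Origin centre of the underside, x along the leaf.
- claw_clip: Bystander: black plastic claw clip, 60 x 36 x 46 high. Origin centre of the underside.
- cream_jar: Bystander: closed white cream jar, 60 diameter, 45 high. Origin at its underside.
- perfume: Bystander: small amber perfume bottle, 36 diameter, 85 high. Origin at its underside.
- comb: Bystander: wooden comb lying flat, 120 x 32 x 6. Origin near its centre, on the underside.
Not all that is in view belongs to the job. Several things look just like the outer_lid: the one meant starts farthest to the robot's left.

How it is judged:
By the outcome, as a careful person would: the job done as asked, in the order asked, and still so for the second after the job is handed in, while the arm keeps its last pose, push and grip.
It also fails if it takes over 64 s, if anything falls off the work surface, if the arm or the gripper's body presses on something with over 40 N, if the wrist force passes 120 N, or if a joint passes its speed limit or range.

## Working session

There is one attempt and no reset: what is moved stays moved. The work goes in short steps, each a Python script; the robot and the scene stay as the last script left them, time stands still between calls to the robot, and variables do not carry over. Pictures are saved under pics/ and viewed, at most 13 in all, crops included, and the job is handed in when it is done.

```bash
mkdir -p pics; ls
cat > h.py <<'E'
import numpy as np, cv2
from workcell import ctrl
from scipy.spatial.transform import Rotation as R
def cam(n):
    s=ctrl.sense(); im=ctrl.get_image(n)
    if n=="wrist":
        T=np.eye(4);T[:3,:3]=R.from_quat(s["eef_rot"]).as_matrix();T[:3,3]=s["ee_pos"];im["T"]=T@im["mount"]
    else: im["T"]=im["extrinsics"]
    d=im["range_z"];K=im["camera_matrix"];v,u=np.mgrid[:400,:640]
    P=np.stack([(u-K[0,2])/K[0,0]*d,(v-K[1,2])/K[1,1]*d,d],-1)
    im["P"]=P@im["T"][:3,:3].T+im["T"][:3,3]; im["ok"]=d>0
    return im
def down(yaw): # tool z down, tool y axis at angle yaw from world y
    return (R.from_euler("z",yaw)*R.from_euler("x",np.pi)).as_quat()
E
python3 - <<'E'
from h import *
s=ctrl.sense();print(s,ctrl.tcp_to_grasp, R.from_quat(s["eef_rot"]).as_matrix().round(2))
for n in("top","scene"):
    im=cam(n);cv2.imwrite(f"pics/{n}0.png",im["color"]);np.savez(f"{n}0.npz",P=im["P"],ok=im["ok"],c=im["color"])
    print(n,im["T"].round(3).tolist(),im["camera_matrix"].tolist())
E
```

```text
pics
{'t': 0.0, 'joint_pos': array([-1.353085  ,  0.4777899 ,  0.02234324,  1.55638357, -0.01151584,
        1.10931161, -0.08311119]), 'dq': array([-0.00106919, -0.00066433,  0.00107784, -0.00052611,  0.00069462,
       -0.00014647,  0.00075157]), 'joint_torque': array([ 5.13432060e-04, -5.82842195e+01,  1.53516322e+00, -2.72604078e+01,
       -5.42329880e-02,  1.69981801e-02,  1.45663671e-04]), 'ee_pos': array([0.21586678, 0.63889853, 0.19691734]), 'eef_rot': array([ 1.62185563e-01,  9.86759882e-01, -8.78109642e-04, -8.47371555e-05]), 'contact_force': array([-0.18682398,  0.5832381 , -0.33089858]), 'ft_torque': array([ 0.00958166, -0.05071587,  0.05558774]), 'gripper_force': 0.0, 'width': 0.08780669192350238} 0.0187 [[-0.95  0.32 -0.  ]
 [ 0.32  0.95 -0.  ]
 [-0.   -0.   -1.  ]]
top [[-0.022, -0.989, 0.148, 0.384], [-1.0, 0.022, -0.003, -0.052], [-0.0, -0.148, -0.989, 0.95], [0.0, 0.0, 0.0, 1.0]] [[385.01344234437795, 0.0, 322.06959942452636], [0.0, 385.01344234437795, 201.96522986995205], [0.0, 0.0, 1.0]]
scene [[-0.64, 0.459, -0.616, 1.159], [0.769, 0.381, -0.514, 0.5], [-0.001, -0.803, -0.597, 0.686], [0.0, 0.0, 0.0, 1.0]] [[381.875420461329, 0.0, 314.34085253275003], [0.0, 381.875420461329, 206.13575592335272], [0.0, 0.0, 1.0]]
```

View pics/top0.png

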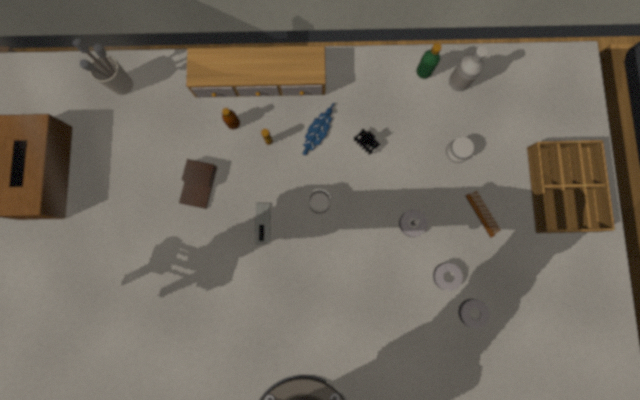

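View pics/scene0.png

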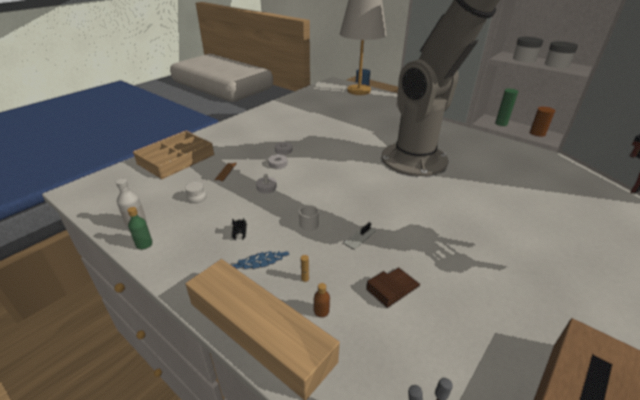

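The top view shows the scraper at (263,222) with its rib at (262,232), the holder at (198,183), the tub at (319,201), the knobbed pair at (413,223), and decoy lids at (449,276) and (472,312). Next I'll enlarge a crop and measure these.

Run:
```python
from h import *
z=np.load("top0.npz");P,c,ok=z["P"],z["c"],z["ok"]
cr=c[145:255,170:280];a=cv2.resize(cr,None,fx=5,fy=5,interpolation=cv2.INTER_CUBIC)
cv2.imwrite("pics/crop1.png",cv2.convertScaleAbs(a,alpha=1.8,beta=20))
m=(ok&(P[...,2]>0.003)&(P[...,2]<.12)).astype(np.uint8)
print("table z",np.median(P[240:300,200:250,2]))
n,l,st,ce=cv2.connectedComponentsWithStats(m)
for i in range(1,n):
    if st[i,4]<25: continue
    q=P[l==i]; top=q[q[:,2]>q[:,2].max()-.004]
    rect=cv2.minAreaRect(q[:,:2].astype(np.float32)*1000)
    print(ce[i].round(),st[i,4],"zmax %.3f"%q[:,2].max(),"ctr",rect[0],rect[1],rect[2],"topmean",top.mean(0).round(4))
```

```text
table z 0.000416731295321493
[429.  62.] 524 zmax 0.120 ctr (887.4124145507812, -353.6898498535156) (43.411231994628906, 109.78189086914062) 39.89112091064453 topmean [ 0.8678 -0.3299  0.1185]
[257.  71.] 6788 zmax 0.075 ctr (851.5034790039062, 105.68594360351562) (130.80795288085938, 369.3967590332031) 3.821924924850464 topmean [0.8578 0.1076 0.072 ]
[111.  74.] 1053 zmax 0.120 ctr (864.3467407226562, 494.84515380859375) (147.42507934570312, 68.32441711425781) 65.89532470703125 topmean [0.8538 0.4589 0.1178]
[465.  72.] 781 zmax 0.120 ctr (832.90087890625, -415.1968994140625) (56.20942687988281, 45.11452102661133) 49.39844512939453 topmean [ 0.8334 -0.4131  0.1177]
[318. 130.] 707 zmax 0.020 ctr (718.7219848632812, -51.562965393066406) (49.453773498535156, 160.4217529296875) 63.35795974731445 topmean [ 0.7553 -0.0735  0.0177]
[231. 118.] 283 zmax 0.088 ctr (749.73486328125, 171.47775268554688) (62.857948303222656, 34.9333610534668) 18.248554229736328 topmean [0.7377 0.1677 0.0854]
[ 34. 166.] 7190 zmax 0.095 ctr (635.8203125, 654.7921142578125) (165.50074768066406, 279.5286254882812
[... 1269 characters left out ...]
64) 89.51883697509766 topmean [0.4522 0.0927 0.0274]
[413. 222.] 609 zmax 0.054 ctr (469.0124816894531, -275.928466796875) (64.026123046875, 64.85398864746094) 41.00482177734375 topmean [ 0.4689 -0.2762  0.0517]
[448. 276.] 569 zmax 0.026 ctr (339.2537536621094, -350.2037353515625) (66.6386489868164, 66.05587768554688) 57.30995559692383 topmean [ 0.341  -0.3506  0.0233]
[474. 312.] 613 zmax 0.028 ctr (250.35401916503906, -406.9862060546875) (73.86954498291016, 64.95040130615234) 12.891810417175293 topmean [ 0.2522 -0.4053  0.0245]
[303. 390.] 1340 zmax 0.028 ctr (92.2327880859375, -1.4124908447265625) (189.01524353027344, 49.58290481567383) 88.85597229003906 topmean [ 0.0749 -0.0024  0.0263]
```

View pics/crop1.png

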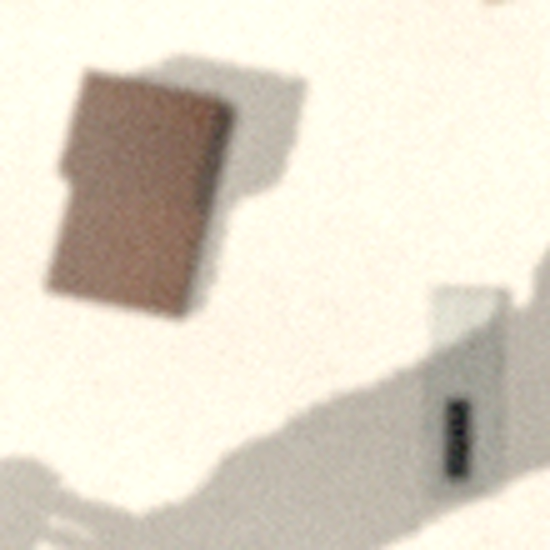

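The crop shows the roofed half of the holder at the top (+x side, edge at about (70,180)), so its x axis points away from the robot at a yaw of about -12.6°. The scraper's yaw is about 0, with the rib at crop (457,440). I'll take close wrist looks next.

```bash
cat >> h.py <<'E'
def fit(im,x,y,r,zlo,zhi):
    P=im["P"];m=im["ok"]&(np.hypot(P[...,0]-x,P[...,1]-y)<r)&(P[...,2]>zlo)&(P[...,2]<zhi)
    q=P[m]; return q,cv2.minAreaRect(q[:,:2].astype(np.float32)*1000)
E
python3 - <<'E'
from h import *
for nm,p,y in(("hold",[.56,.255,.26],np.pi-.22),("scr",[.452,.0927,.2],np.pi)):
    print(ctrl.ik(p,down(y)),ctrl.ik(p,down(y-np.pi)))
    ctrl.movep(p,down(y)); im=cam("wrist"); print(nm,ctrl.sense()["t"])
    cv2.imwrite(f"pics/w_{nm}.png",im["color"]);np.savez(f"w_{nm}.npz",P=im["P"],ok=im["ok"],c=im["color"])
    if nm=="hold":
        for a in((.004,.022),(.025,.04),(.006,.04)): q,r=fit(im,.58,.258,.09,*a);print(len(q),r,np.median(q[:,2]))
    else:
        for a in((.0025,.009),(.02,.032),(.0025,.032)): q,r=fit(im,.477,.093,.07,*a);print(len(q),r,np.median(q[:,2]))
a=[cv2.resize(cv2.imread(f"pics/w_{n}.png"),(480,300)) for n in("hold","scr")]
cv2.imwrite("pics/w1.png",cv2.convertScaleAbs(np.vstack(a),alpha=1.4))
E
```

```text
[-0.68681225  0.32947768  0.20581104  1.64260483 -0.07166563  1.1768971
  0.88655592] [-1.09399231  0.39988358  0.7695956   1.66905984 -0.29571265  1.19327557
 -2.04433445]
hold 2.0333
2590 ((556.30615234375, 278.415283203125), (109.1755142211914, 57.297611236572266), 76.68733215332031) 0.01094881425974073
2433 ((603.744873046875, 247.22352600097656), (70.20198059082031, 54.76496124267578), 76.97066497802734) 0.03290705020511925
5048 ((577.1734619140625, 253.43399047851562), (70.21118927001953, 109.50210571289062), 76.82896423339844) 0.013074075101234539
[-0.53652162  0.1152502   0.21658396  2.05531748 -0.0298827   0.97390219
  1.26626573] [-0.98091995  0.12421143  0.71118519  2.07866351 -0.09813496  0.97087103
 -1.7888269 ]
scr 2.9167
2562 ((476.20489501953125, 96.09710693359375), (133.8560791015625, 132.5341796875), 7.058953762054443) 0.0058896039604906525
360 ((452.9367370605469, 92.96454620361328), (9.616501808166504, 39.53370666503906), 89.94315338134766) 0.027695408824948836
2940 ((476.20489501953125, 96.09710693359375), (133.8560791015625, 132.5341796875), 7.058953762054443) 0.006042914809501976
```

View pics/w1.png

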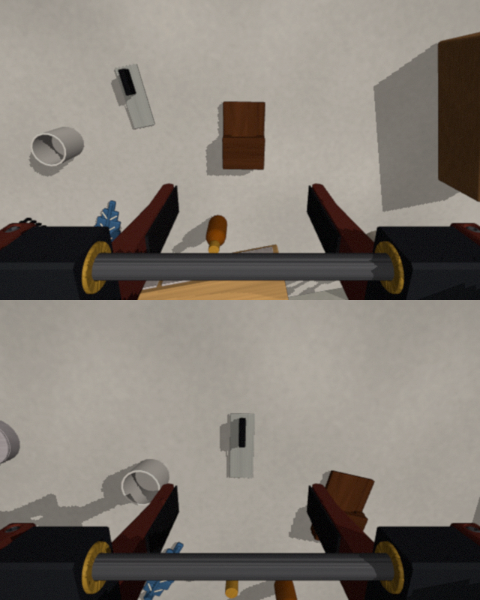

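The holder centre is (0.5772, 0.2534) at yaw -13.2°. Its box measures 70×109.5 mm, and the roof position is consistent with that. The rib is at (0.4529, 0.0930), yaw 0, size 9.6×39.5. Now I'll grasp the scraper and go above the pre-insertion pose.

Run:
```python
from h import *
q=down(np.pi)
ctrl.grip(.04,20)
ctrl.line_to([.4529,.093,.03],q)
print("guard",ctrl.line_to([.4529,.093,.0067],v=.05,guard=6),ctrl.sense()["ee_pos"])
ctrl.grip(0.0,25); print(ctrl.sense()["width"],ctrl.sense()["gripper_force"])
ctrl.line_to([.4529,.093,.075])
h=np.array([.5772,.2534]);yaw=-.2299;ax=np.array([np.cos(yaw),np.sin(yaw)])
p=h-ax*.088
ctrl.movep([*p,.075],down(np.pi+yaw))
ctrl.line_to([*p,.04])
s=ctrl.sense();print(s["ee_pos"],s["width"],s["t"],s["contact_force"])
im=cam("wrist");cv2.imwrite("pics/w2.png",im["color"])
# holder-frame points of carried plate
P=im["P"];d=P[...,:2]-h;X=d@ax;Y=d@np.array([-ax[1],ax[0]])
for lo,hi in((.030,.045),(.045,.065)):
    m=im["ok"]&(np.abs(Y)<.03)&(X>-.14)&(X<-.005)&(P[...,2]>lo)&(P[...,2]<hi)
    pts=np.stack([X[m],Y[m]],1).astype(np.float32)*1000
    if len(pts): print(m.sum(),cv2.minAreaRect(pts),pts.min(0),pts.max(0),np.median(P[m][:,2]))
```

```text
guard False [0.45273622 0.09289773 0.00646012]
0.0003759582365286915 0.0
[0.49134918 0.27128037 0.03974962] 0.0007365930519955815 8.1917 [-0.56704809 -0.26929858  0.18840986]
1 ((-98.05072021484375, -2.0403196811676025), (0.0, 0.0), 0.0) [-98.05072    -2.0403197] [-98.05072    -2.0403197] 0.06454046618870699
```

View pics/w2.png

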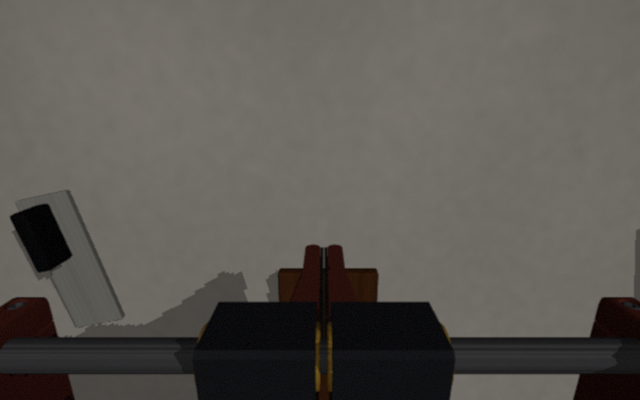

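The grip closed on nothing: the width is 0 and the scraper still lies on the dresser at (65,260). I'll locate it again from the wrist and top cameras.

Run:
```python
from h import *
ctrl.line_to([.485,.25,.12])
ctrl.grip(.04)
ctrl.movep([.46,.1,.2],down(np.pi)); im=cam("wrist"); t=cam("top")
for i in (im,t):
    q,r=fit(i,.47,.095,.09,.02,.034);print(len(q),r,np.median(q[:,2]),q[:,2].max())
    q,r=fit(i,.47,.095,.06,.0035,.010);print(len(q),r,np.median(q[:,2]))
cv2.imwrite("pics/w3.png",cv2.convertScaleAbs(cv2.resize(im["color"][100:300,200:440],(720,600)),alpha=1.4))
```

```text
352 ((452.9867858886719, 93.480224609375), (9.354519844055176, 39.35679626464844), 89.51532745361328) 0.02776345533119509 0.03010206785715036
2350 ((470.9571838378906, 83.41900634765625), (54.516883850097656, 113.58773803710938), 88.89692687988281) 0.006017719434344954
39 ((442.06842041015625, 93.192626953125), (10.088993072509766, 16.904951095581055), 89.35636901855469) 0.02693263924800715 0.03163939196032872
145 ((462.20758056640625, 88.42633056640625), (91.69217681884766, 93.01586151123047), 57.813350677490234) 0.005536373438159825
```

View pics/w3.png

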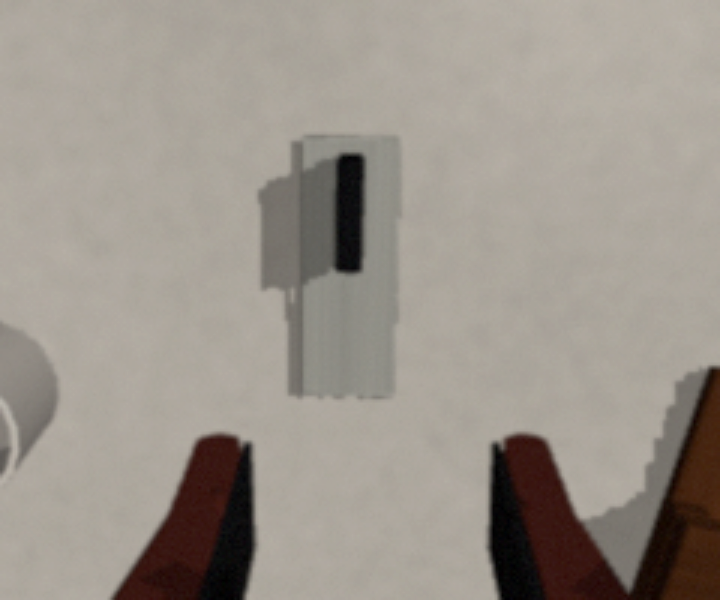

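Run:
```python
from h import *
im=ctrl.get_image("wrist");M=np.linalg.inv(im["mount"]);K=im["camera_matrix"];d=im["range_z"]
print("mount",im["mount"].round(3).tolist(),"width",ctrl.sense()["width"])
for p in([0,0,0],[0,.02,0],[0,-.02,0],[0,.02,-.0187]):
    c=M@[*p,1];uv=(K@(c[:3]/c[2]))[:2];print(p,uv.round(1),c[2].round(3))
# finger points in tool coords
v,u=np.mgrid[:400,:640];P=np.stack([(u-K[0,2])/K[0,0]*d,(v-K[1,2])/K[1,1]*d,d],-1)@im["mount"][:3,:3].T+im["mount"][:3,3]
m=(d>0)&(P[...,2]<.03)&(P[...,2]>-.08)&(np.abs(P[...,1])<.06)
q=P[m]
for a in np.arange(-.08,.03,.006):
    s=q[(q[:,2]>=a)&(q[:,2]<a+.006)]
    if len(s): 
        ip=s[np.abs(s[:,1]).argsort()[:1]]
        print(round(a,3),len(s),"x",s[:,0].min().round(4),s[:,0].max().round(4),"|y|min",np.abs(s[:,1]).min().round(4),"max",np.abs(s[:,1]).max().round(4))
```

```text
mount [[0.001, -0.954, -0.299, 0.084], [1.0, 0.001, 0.0, -0.001], [-0.0, -0.299, 0.954, -0.188], [0.0, 0.0, 0.0, 1.0]] width 0.04013852175509498
[0, 0, 0] [324.3 246.2] 0.204
[0, 0.02, 0] [358.7 246.2] 0.204
[0, -0.02, 0] [289.8 246.1] 0.204
[0, 0.02, -0.0187] [362.1 260.7] 0.186
-0.08 759 x -0.0039 0.0136 |y|min 0.0193 max 0.0327
-0.074 731 x -0.0078 0.0134 |y|min 0.0193 max 0.0322
-0.068 657 x -0.0089 0.0134 |y|min 0.0193 max 0.0315
-0.062 517 x -0.0088 0.0133 |y|min 0.0193 max 0.0303
-0.056 445 x -0.009 0.0131 |y|min 0.0193 max 0.0297
-0.05 433 x -0.0092 0.0134 |y|min 0.0194 max 0.0294
-0.044 370 x -0.0081 0.0131 |y|min 0.0193 max 0.0293
-0.038 320 x -0.0089 0.0133 |y|min 0.0194 max 0.0294
-0.032 271 x -0.0088 0.013 |y|min 0.0194 max 0.0294
-0.026 12 x 0.0003 0.0121 |y|min 0.0196 max 0.0278
```

The wrist depth shows the visible fingertips ending about 26 mm short of the stated TCP, which would explain the miss. I'll check it by touching free table gently.

Run:
```python
from h import *
ctrl.grip(0.0)
ctrl.line_to([.46,.165,.1],v=.25); ctrl.line_to([.46,.165,.012])
for z in (-.0,-.012,-.024,-.034):
    try: g=ctrl.line_to([.46,.165,z],v=.03,guard=3)
    except ctrl.PlanningError as e: print(e);break
    s=ctrl.sense();print(z,g,s["ee_pos"],s["contact_force"])
    if g: break
ctrl.line_to([.46,.165,.05]); print(ctrl.sense()["t"])
```

```text
-0.0 False [ 4.59928545e-01  1.64955770e-01 -1.16277658e-04] [-0.37489681 -0.27385937 -0.39753482]
-0.012 False [ 0.45988492  0.16490026 -0.01218089] [-0.316702    0.19316042 -0.3086195 ]
-0.024 True [ 0.4597809   0.16494235 -0.02441201] [-0.92617998 -0.25461085  6.03712698]
14.9
```

Confirmed: the tips touch the table at TCP z = -0.024, so the real tips sit 24 mm behind the reported TCP. I'll apply that offset from here on and grasp again.

```bash
cat >> h.py <<'E'
OFF=-.0242   # ee z = real tip z + OFF
h=np.array([.5772,.2534]);hy=-.2299;ax=np.array([np.cos(hy),np.sin(hy)]);ay=np.array([-ax[1],ax[0]])
E
python3 - <<'E'
from h import *
ctrl.grip(.04,25)
q=down(np.pi-.005)
ctrl.line_to([.453,.0933,.05],q,v=.2)
ctrl.line_to([.453,.0933,.03+OFF])
print("guard",ctrl.line_to([.453,.0933,.0075+OFF],v=.04,guard=5),ctrl.sense()["ee_pos"])
ctrl.grip(0.0,25); s=ctrl.sense();print(s["width"],s["gripper_force"])
if s["width"]>.007:
    ctrl.line_to([.453,.0933,.06+OFF])
    p=h-ax*.088
    ctrl.movep([*p,.06+OFF],down(np.pi+hy))
    s=ctrl.sense();print(s["ee_pos"],s["width"],s["t"],s["contact_force"])
    im=cam("wrist");cv2.imwrite("pics/w4.png",im["color"])
    P=im["P"];d=P[...,:2]-h;X=d@ax;Y=d@ay
    m=im["ok"]&(np.abs(Y)<.035)&(X>-.15)&(X<-.005)&(P[...,2]>.045)&(P[...,2]<.066)
    pts=np.stack([X[m],Y[m]],1).astype(np.float32)*1000
    print(m.sum(),cv2.minAreaRect(pts),pts.min(0),pts.max(0),np.percentile(P[m][:,2],[10,50,90]))
    f=lambda a,b:P[m&(X>a)&(X<b)][:,2]
    for a in(-.14,-.12,-.04,-.025): k=f(a,a+.02);print(a,len(k),np.median(k) if len(k) else 0)
E
```

```text
guard False [ 0.45298276  0.09322677 -0.01677495]
0.009826499996969206 24.992258548736572
[0.4907878  0.27153593 0.03463635] 0.009917544295244253 19.175 [ 0.1793037  -0.66482464  0.08761984]
2798 ((-63.13090515136719, -2.8382568359375), (36.08014678955078, 100.74311065673828), 89.86194610595703) [-113.4872    -20.823439] [-12.776265  15.301454] [0.05625351 0.05718348 0.05845334]
-0.14 0 0
-0.12 1824 0.05722198607233986
-0.04 0 0
-0.025 218 0.05711585035380873
```

The scraper is held level, and the plate measures 36×100.7 in the holder frame with the blade end at x = -12.8. It sits 2.8 mm off laterally because the arm hasn't settled, so I'll correct that, lower it and insert.

Run:
```python
from h import *
q=down(np.pi+hy)
def hf(): 
    s=ctrl.sense();d=s["ee_pos"][:2]-h;return (np.array([d@ax,d@ay,s["ee_pos"][2]-OFF])*1000).round(2),s["width"],s["contact_force"].round(1)
def go(x,y,tip,**k): return ctrl.line_to([*(h+ax*x+ay*y),tip+OFF],q,**k)
go(-.088,.0006,.05); ctrl.sleep(.2); print(hf())
print(go(-.088,.0006,.0192,v=.06,guard=4),hf())
print(go(-.050,.0006,.0192,v=.06,guard=6),hf())
print(go(-.023,.0006,.0192,v=.04,guard=7),hf())
print(ctrl.sense()["t"])
im=cam("wrist");cv2.imwrite("pics/w5.png",im["color"])
```

```text
(array([-87.68,   0.27,  50.3 ]), 0.009730244881305092, array([-0.1, -0.4, -0.6]))
True (array([-88.95,  -0.19,  17.42]), 0.009994533856085081, array([-1.4, -0. ,  5.2]))
True (array([-88.24,  -0.13,  17.48]), 0.009696214696347384, array([-0.2, -1.4,  3.4]))
True (array([-26.57,   0.19,  18.34]), 0.009680428245580778, array([-0. , -0.3, -0.2]))
22.0167
```

Run:
```python
from h import *
q=down(np.pi+hy)
def hf(): 
    s=ctrl.sense();d=s["ee_pos"][:2]-h;return (np.array([d@ax,d@ay,s["ee_pos"][2]-OFF])*1000).round(2),s["width"],s["contact_force"].round(1)
def go(x,y,tip,**k): return ctrl.line_to([*(h+ax*x+ay*y),tip+OFF],q,**k)
print(go(-.021,.0003,.0178,v=.03,guard=10),hf())
ctrl.grip(.03); go(-.026,.0003,.08,v=.2); 
ctrl.movep([*(h-ax*.03),.2],q)
im=cam("wrist");cv2.imwrite("pics/w6.png",im["color"][60:300,160:480])
P=im["P"];d=P[...,:2]-h;X=d@ax;Y=d@ay
for lo,hi in((.012,.022),(.033,.044)):
    m=im["ok"]&(np.abs(Y)<.03)&(X>-.1)&(X<-.002)&(P[...,2]>lo)&(P[...,2]<hi)
    pts=np.stack([X[m],Y[m]],1).astype(np.float32)*1000
    print(cv2.minAreaRect(pts),pts.min(0),pts.max(0),np.median(P[m][:,2]))
m=im["ok"]&(np.abs(Y)<.045)&(np.abs(X)<.07)&(P[...,2]>.025)&(P[...,2]<.0345)&(X>-.005)
print("roof",np.percentile(X[m],[0,1,99,100])*1000)
print(ctrl.sense()["t"])
```

```text
True (array([-26.25,   0.04,  17.64]), 0.009640205731684875, array([-1.1, -0.7,  5.9]))
((-27.877866744995117, -0.2732276916503906), (51.621543884277344, 59.0462532043457), 0.11936943978071213) [-53.750084 -29.813473] [-2.0343626 29.196058 ] 0.015860324830416217
((-25.922456741333008, -0.5420145988464355), (39.67327880859375, 8.300209999084473), 0.020971154794096947) [-45.7587     -4.6869154] [-6.086208   3.6147692] 0.03786820585356909
roof [-0.19918485  0.19554512 53.70299737 54.74035643]
23.9583
```

View pics/w6.png

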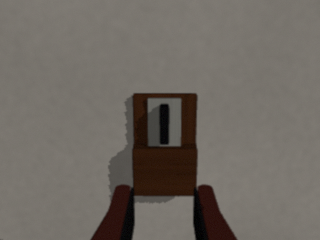

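The rib spans x = -45.8 to -6.1 against the ideal -46 to -6, and the plate lies flat on the ledge, so the scraper is fully home. Next I'll look at the tub and the lids.

```bash
cat >> h.py <<'E'
def circ(im,x,y,r,lo,hi):
    q,_=fit(im,x,y,r,lo,hi); (c,rad)=cv2.minEnclosingCircle(q[:,:2].astype(np.float32)*1000)
    A=np.c_[2*q[:,:2],np.ones(len(q))]
    return len(q),np.round(c,1),round(rad,1),(q.mean(0)*1000).round(1),np.median(q[:,2]).round(4)
E
python3 - <<'E'
from h import *
for y in (np.pi,0): print(ctrl.ik([.469,-.276,.2],down(y)),ctrl.ik([.5255,-.0488,.2],down(y)))
ctrl.movep([.5255,-.0488,.2],down(np.pi)); im=cam("wrist")
print("tub rim",circ(im,.5255,-.0488,.045,.046,.06),circ(cam("wrist"),.5255,-.0488,.045,.048,.06))
cv2.imwrite("pics/w7.png",im["color"]); ctrl.grip(.045)
ctrl.movep([.469,-.276,.2],down(np.pi)); im=cam("wrist")
print("cap",circ(im,.469,-.276,.05,.018,.03),"knob",circ(im,.469,-.276,.03,.044,.06))
cv2.imwrite("pics/w8.png",np.hstack([cv2.imread("pics/w7.png")[100:340,160:480],im["color"][100:340,160:480]]))
print(ctrl.sense()["t"],ctrl.sense()["ee_pos"])
E
```

```text
[-0.1271615   0.29989994  0.67105952  1.90153655 -0.21820781  1.01328637
  2.20936263] [-0.34083937  0.23728921  0.37307042  1.92401014 -0.10209704  0.99844825
  1.64891419]
[-0.38713223  0.41194697  1.05208441  1.91394556 -0.41179585  1.05269079
 -0.73124815] [-0.79651412  0.33589896  0.96552204  1.94784946 -0.32339611  1.02162556
 -1.25576246]
tub rim (577, array([525.4, -49.1]), 27.4, array([525.5, -49. ,  50.4]), np.float64(0.0507)) (524, array([525.7, -48.8]), 27.5, array([525.1, -49. ,  50.7]), np.float64(0.0509))
cap (2487, array([ 469. , -276.9]), 32.9, array([ 467.6, -276.8,   22.9]), np.float64(0.0229)) knob (167, array([ 468.9, -276.8]), 6.9, array([ 468.3, -276.8,   50.4]), np.float64(0.0508))
26.6917 [ 0.47012983 -0.27395721  0.19985772]
```

View pics/w8.png

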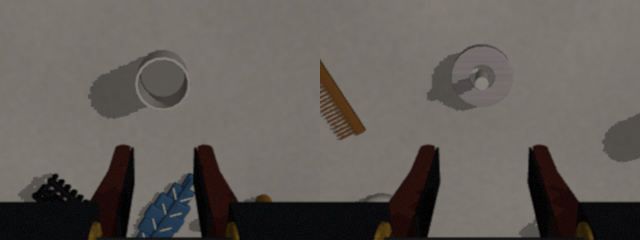

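The tub rim is at (525.5, -49.0), r 27.5, z 50. The cap is at (469, -276.8), r 32.9, with its knob concentric (r 6.9, z 50). All of this matches the given sizes. Now I'll grasp the knob, carry the pair over and check it above the tub.

Run:
```python
from h import *
q=down(np.pi); L=[.4688,-.2768]; T=[.5255,-.049]
ctrl.line_to([*L,.09+OFF],q,v=.25); ctrl.sleep(.15)
ctrl.line_to([*L,.045+OFF],v=.12)
print(ctrl.line_to([*L,.0255+OFF],v=.05,guard=4),ctrl.sense()["ee_pos"])
ctrl.grip(0,30); s=ctrl.sense();print(s["width"],s["gripper_force"],s["ee_pos"])
assert s["width"]>.011
ctrl.line_to([*L,.05+OFF],v=.06); ctrl.line_to([*L,.130+OFF],v=.12)
ctrl.line_to([*T,.130+OFF],v=.15); ctrl.sleep(.3)
s=ctrl.sense();print(s["width"],s["ee_pos"],s["contact_force"],s["t"])
im=cam("wrist");print("cap",circ(im,*T,.05,.112,.126));t=cam("top");print(circ(t,*T,.05,.11,.13))
cv2.imwrite("pics/w9.png",im["color"]); cv2.imwrite("pics/t9.png",t["color"])
```

```text
False [ 0.46862054 -0.2767674   0.00104413]
0.013505748855618045 29.996421933174133 [ 0.46885075 -0.27679376  0.00135781]
0.013271272616833474 [ 0.52545778 -0.04929802  0.10582371] [-0.18746245 -0.45150753 -0.67425576] 32.5833
cap (6534, array([526.2, -50.1]), 33.0, array([514.7, -49.9, 120.9]), np.float64(0.1214))
(0, array([0., 0.]), 0.0, array([nan, nan, nan]), np.float64(nan))h.py:23: RuntimeWarning: Mean of empty slice.
  return len(q),np.round(c,1),round(rad,1),(q.mean(0)*1000).round(1),np.median(q[:,2]).round(4)
  ret = um.true_divide(
  return _methods._mean(a, axis=axis, dtype=dtype,
  ret = ret.dtype.type(ret / rcount)
```

View pics/w9.png

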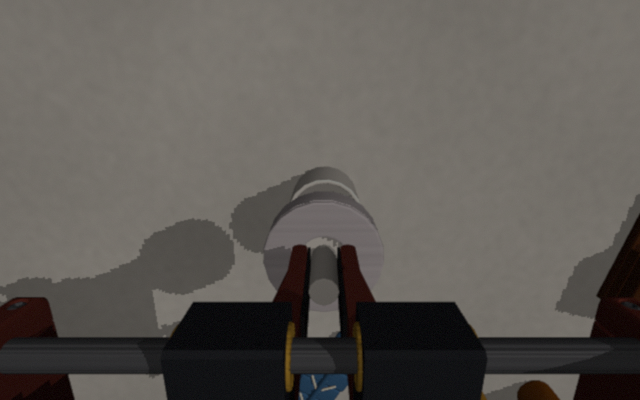

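The pair hangs level from the knob over the tub: the cap top is at 0.121 as predicted, with the tub rim visible behind it. Lowering it now.

Run:
```python
from h import *
q=down(np.pi); T=[.5255,-.0489]
ctrl.line_to([*T,.085+OFF],v=.12)
g=ctrl.line_to([*T,.064+OFF],v=.025,guard=2.5)
s=ctrl.sense();print(g,s["ee_pos"],"tip",s["ee_pos"][2]-OFF,s["contact_force"],s["t"])
```

```text
True [ 0.52532526 -0.04876603  0.04301459] tip 0.06721459448720724 [ 0.50580157 -0.26946558  1.47051599] 33.8833
```

Contact came at tip height 0.0672 (expected 0.0675), so it is seated. I'll release, rise and check the lid's centre.

Run:
```python
from h import *
T=[.5255,-.0489]
ctrl.grip(.04); ctrl.line_to([*T,.11+OFF],v=.12); ctrl.grip(.088)
ctrl.line_to([*T,.2],v=.25); ctrl.sleep(.2); im=cam("wrist")
print("cap",circ(im,*T,.05,.052,.066),"knob",circ(im,*T,.03,.086,.1),"all>.04",circ(im,*T,.05,.045,.066))
q,_=fit(im,*T,.04,.052,.066); c=np.c_[q[:,:2],np.ones(len(q))];print("tilt",np.linalg.lstsq(c,q[:,2],rcond=None)[0])
print(ctrl.sense()["t"],ctrl.sense()["width"]);cv2.imwrite("pics/w10.png",im["color"][100:300,200:440])
```

```text
cap (3246, array([526.4, -49.3]), 33.0, array([524.4, -49.4,  58.6]), np.float64(0.0589)) knob (215, array([525.4, -49.4]), 7.0, array([524.6, -49.2,  92.4]), np.float64(0.0929)) all>.04 (3302, array([526.4, -49.3]), 33.0, array([524. , -49.4,  58.4]), np.float64(0.0588))
tilt [0.00775408 0.00015879 0.05452759]
36.7417 0.08809827708698903
```

View pics/w10.png

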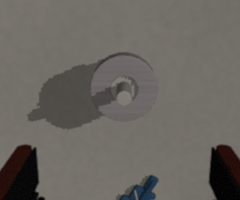

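The cap is level (top at 58.7) at (526.4, -49.3) and the knob top is at 92.5, so both lids are seated on the tub. Next I'll grip the rim across y and lift it straight up.

Run:
```python
from h import *
C=[.5263,-.0493]
ctrl.line_to([*C,.10+OFF],v=.2); ctrl.sleep(.1)
print(ctrl.line_to([*C,.0415+OFF],v=.06,guard=4),ctrl.sense()["ee_pos"])
ctrl.grip(.05,12); s=ctrl.sense();print(s["width"],s["gripper_force"],s["ee_pos"])
assert s["width"]>.06
p=s["ee_pos"]
ctrl.line_to([*C,.06+OFF],v=.03); ctrl.line_to([*C,.17+OFF],v=.12); ctrl.sleep(.3)
s=ctrl.sense();print(s["width"],s["gripper_force"],s["ee_pos"],s["t"])
im=cam("wrist");sc=cam("scene")
print("cap",circ(im,*C,.05,.17,.2),"below",circ(im,*C,.05,.04,.1))
print("scene: cap",circ(sc,*C,.05,.155,.2),"knob",circ(sc,*C,.02,.085,.1),"flange",circ(sc,*C,.045,.05,.06))
cv2.imwrite("pics/s11.png",cv2.resize(sc["color"][140:260,230:390],(800,600)))
```

```text
False [ 0.52662785 -0.04934241  0.01762   ]
0.06685853444281756 12.000165861099958 [ 0.52645985 -0.04923399  0.01748094]
0.06692475175837695 11.999930161982775 [ 0.52607154 -0.04936594  0.14539208] 41.3417
cap (14505, array([515.7, -49.9]), 42.5, array([520.9, -49.8, 186.3]), np.float64(0.1868)) below (2249, array([525.4, -49.2]), 29.0, array([514.4, -49.1,  55.6]), np.float64(0.0551))
scene: cap (514, array([530.1, -47.9]), 44.4, array([536.4, -44.4, 180.7]), np.float64(0.1833)) knob (20, array([527.8, -45.1]), 8.0, array([528.6, -45.5,  89.3]), np.float64(0.0897)) flange (190, array([528.5, -46.5]), 29.3, array([530.4, -43.6,  52.6]), np.float64(0.0524))
```

View pics/s11.png

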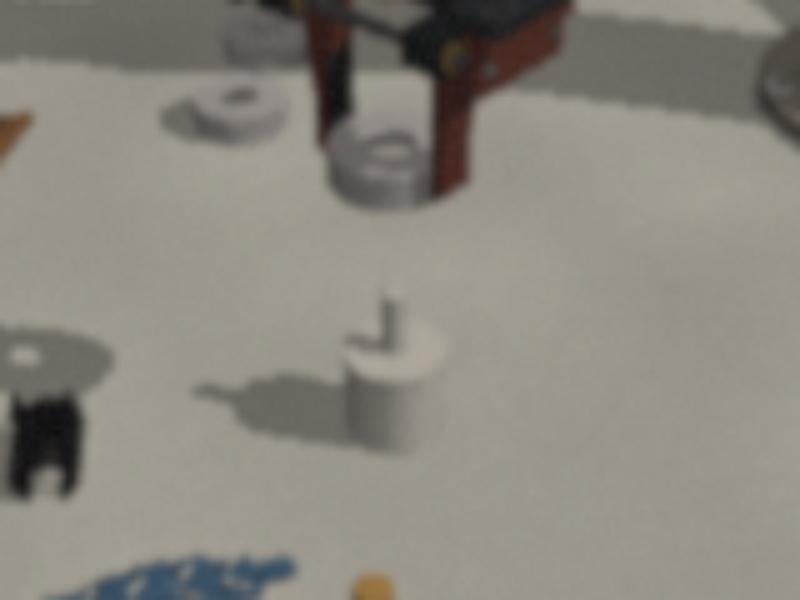

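The picture shows the outer lid held up at (385,165), well clear of the knob tip at (390,290). The inner lid sits flat on the tub, which stands at (395,390). I'm handing it in.

```bash
python3 -c "
from workcell import ctrl
print(ctrl.sign_off())"
```

```text
the job is handed in; nothing more can be done
None
```

I handed the job in at about 41 s: the scraper is fully home in the holder, the inner lid sits flat in the tub, and the gripper is holding the outer lid up clear of the knob; my first grasp of the scraper missed without moving it, because the fingertips end 24 mm short of the stated TCP.

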